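Fit the lever to the hand press and bring the ram down

TASK

The lever of the little hand press has been taken off and lies on the desk. Fit its square hub onto the press's square shaft, pushed fully down onto the collar, then swing it clockwise (seen from above) until it comes up against its stop and the ram is down on the shutter block. Leave the lever on the shaft and let go, and do not disturb the other things on the desk.

Things in the scene. Friction and masses are not known exactly. Their poses are not given: they have to be found in the camera images.
- press: Small dark green cast-iron hand press bolted to the desk: base 100 x 150 mm, two columns, a cross beam 46 x 134 mm along its y whose top is 138 mm above the desk, and a central vertical spindle. Fixed. Origin: centre of the base's underside; z up. A black shutter block stands on the anvil under the brass-footed ram, inside the arch.
- shaft_seat (a point): Foot of the square shaft on top of the press, 150 mm above the desk: centre of the flat top of the round steel collar (diameter 29 mm) where the lever's hub must sit. The brass shaft rises 26 mm above it: 16 x 16 mm for 20 mm, then tapering to 10 x 10 mm over the last 6 mm. z up; x and y are square to the shaft's flats and turn with it.
- spindle (a joint): Angle of the press spindle in rad. 0 = ram fully raised; it grows as the shaft turns clockwise seen from above and stops dead at 1.4 with the ram down on the shutter block (8 mm of travel per rad). It starts between 0 and 0.45. Steady friction of about 0.08 N m; stays where it is left.
- lever: Lever, 0.28 kg mostly in the hub, lying flat: steel square hub 36 x 36 x 30 mm high with a vertical 17.6 mm square bore through it (fits four ways round) and a light black plastic arm 14 mm wide, 9 mm thick, level with the hub's underside. Origin: centre of the bore at the hub's underside; z up along the bore; x along the arm; grip the hub by its bare faces at y = +-18 mm.
- lever_grip (a point): Top of the upright black round grip at the end of the lever's arm: diameter 18 mm, 85 mm from the bore's centre along the lever's x, reaching from 8 to 45 mm above the hub's underside.
- cocking_ring: Bystander: chrome ring, outer diameter 62 mm, 9 mm high. Origin: centre of the underside.
- spanner: Bystander: white nylon lens spanner lying flat, 145 mm long, 6 mm thick, forked at +x. Origin: middle of the 120 mm bar, underside.
- dial: Bystander: brass film counter dial, diameter 44 mm, 12 mm high. Origin: centre of the underside.
- hood: Bystander: matte black lens hood, open ring flaring from 60 to 76 mm in diameter, 42 mm high. Origin: centre of the underside.
- driver: Bystander: screwdriver with a red handle lying along its own x, 150 mm long.
- jar: Bystander: amber glass jar with a black cap, diameter 44 mm, 50 mm high. Origin: centre of the underside.
Things that resemble listed ones, but are neither listed nor needed, are in the scene too. What is shaped like the press but orange or red is not meant. What is shaped like the lever but blue is not meant.

How it is judged:
On the way, in this order (a step that is already met when the one before it is completed fails the run):
1. the lever's hub is fully down on the square shaft (horizontal distance between lever and shaft_seat below 0.003 m and z of lever in the frame of shaft_seat between -0.003 and 0.003 m and angle between lever's own z axis and vertical below 0.07 rad), for 0.2 s.
2. the lever has turned the spindle to its stop (all of step 1 and value of joint spindle above 1.3 rad), for 0.2 s.
At the end, for the whole second after the job is handed in: The lever's hub sits on the collar of the press shaft (within 3 mm in height and sideways, tilt under 0.07 rad), the spindle stands past 1.3 rad (stop at 1.4), and the lever is released and at rest (all of step 2 and linear speed of lever below 0.01 m/s); the robot touches nothing.
It fails at once if any bystander is pushed more than 20 mm away (distance of any of cocking_ring, spanner, dial, hood, driver, jar from where it was at the start of the episode above 0.02 m).
It also fails if it takes over 48 s, if anything falls off the work surface, if the arm or the gripper's body presses on something with over 40 N, if the wrist force passes 120 N, or if a joint passes its speed limit or range.

ROBOT

A 7-joint arm with a two-finger parallel gripper is mounted at the origin on the work surface. World frame = base frame: x ahead of the robot, y to its left, z up, the work surface at z = 0. Lengths are in m, angles in rad, forces in N, time in s.
With the tool pointing down it reaches from about 0.35 to 0.9 m from the base axis. Payload 8.1 kg.
Tool frame: the origin (TCP) lies at the very end of the fingers, on their centre line; the grasp point (between the pads) lies 19 mm behind it; z points along the fingers, y is the line along which they close (so a half turn about z gives the same grasp; the last joint's range is limited). The gripper opens to 92 mm and grips with 3 to 60 N. Pads are 19 mm wide; open, the fingers measure 130 mm over their backs; the gripper's body (75 mm by 190 mm) begins 47 mm behind the grasp point.
Start: joints at [1.027, 0.434, 0.025, 1.573, -0.012, 1.134, -0.075], TCP at [0.267, -0.565, 0.227] pointing down, gripper open.
Joint ranges: [-2.62, 2.62], [-0.44, 2.09], [-1.27, 1.32], [0.08, 2.57], [-1.32, 4.46], [0.12, 2], [-2.74, 2.74]. Speed limits (rad/s): [2.22, 2.22, 3.01, 3.01, 3.14, 3.14, 3.14].

INTERFACE

Orientations are given as a rotation vector (axis times angle).
In Python, from cell import arm gives the robot as it stands.
- The arm moves only by the tool carry_out, never from a script. Its argument "commands" is a list of rows, each a list of 7 numbers: the opening, from 0 (shut) to 1 (fully open), then the shift along the tool's x, y, z each as a share of 0.025 m, from -1 to 1, then the turn, a rotation vector about the tool's x, y, z each as a share of 0.1 rad, from -1 to 1. A call has 1 to 8 rows; each row shifts and turns the commanded pose from where the row before left it, along the tool's axes as they then stand; what a row does not reach is not made up. A row lasts 1/10 s, in which the tool goes at most 50 mm and 8.59 degrees, less where a joint would pass 70% of its speed; a pose out of reach is approached as far as the arm can. A call with a number of a shift or a turn outside -1 to 1 is refused whole. A call with a gripper value outside its range is refused whole. The fingers move at their own pace and stop on an object; "squeeze" is the grip in N (left out, the last holds). Time passes only in rows, so rows that do not move let the fingers close. It gives the time, the measured TCP pose, the force, the opening and the grip force at its end, in the units of the state.
- arm.observe(): the state, without advancing time (a new reading comes with each control period).
- arm.get_image(name): name is "scene" or "top"; returns a dict with "pixels" (480x640x3 uint8, red, green, blue), "range_z" (480x640 float32, m along the optical axis (not along the pixel's ray), 0 where there is no reading), "mtx" (3x3 intrinsics, pixels), "k1" (the pictures are not rectified: a ray, as slopes to the right and down, at radius r is drawn at 1 + k1 r^2 times it, then the intrinsics apply), "R" (3x3) and "t" (3): a world point X has camera coordinates R X + t. Camera axes: x right, y down, z forward; pixel columns grow to the right and rows downward; lengths in m; the calibration is good to about 2 mm. A picture is of the moment at which its call begins.
- arm.sign_off(): hands the job in; it is judged then, once.
The state is a dict: "clock": time; "joints": joint angles; "dq": joint speeds; "joint_efforts": joint torques, N m; "position": TCP position; "ee_rot": TCP orientation; "force": force on the tool from outside, world axes, zero at the start; "ft_torque": the same for the moment, N m; "width": opening from 0.0 (shut) to 1.0 (fully open); "gripper_force": force on a finger pad.
Only numpy, scipy, OpenCV 4.12 (cv2) and the standard library are available. Lean on these libraries where they do the work, as an engineer would, in place of code of your own. Each camera call takes 0.05 s, during which the arm holds its last target. There are 200 camera calls.

## Working session

There is one attempt and no reset: what is moved stays moved. The work goes in short steps, Python scripts to look and compute and a tool call to move; the robot and the scene stay as the last step left them, time stands still between calls to the robot, and variables do not carry over. Pictures are saved under pics/ and viewed, at most 10 in all, crops included, and the job is handed in when it is done.

Besides the shell and the picture viewer there is one more tool, called after ">>>" as name(argument=value, ...), one argument or row to a line, values as JSON. carry_out: Moves the arm, as the interface text tells. Shift numbers are shares of 0.025 m and turn numbers shares of 0.1 rad, none past 1 either way. Its arguments: {"type":"object","properties":{"commands":{"type":"array"},"squeeze":{"type":"number"}},"required":["commands"]}

```bash
mkdir -p pics; ls
cat > h.py <<'E'
import numpy as np, cv2
from cell import arm
def grab(n):
    im=arm.get_image(n); np.savez('%s.npz'%n,**im); return im
def load(n): return dict(np.load('%s.npz'%n))
def rays(im,uv):
    uv=np.asarray(uv,float).reshape(-1,2); K=im['mtx']
    d=(uv-[K[0,2],K[1,2]])/[K[0,0],K[1,1]]; s=d.copy()
    for _ in range(20): s=d/(1+float(im['k1'])*(s**2).sum(1,keepdims=True))
    R=im['R']; return -R.T@im['t'], np.c_[s,np.ones(len(s))]@R
def onz(im,uv,z):
    o,d=rays(im,uv); return o+d*((z-o[2])/d[:,2])[:,None]
def pts(im):  # world point per pixel from depth
    h,w=im['range_z'].shape; v,u=np.mgrid[:h,:w]
    o,d=rays(im,np.c_[u.ravel(),v.ravel()])
    return (o+d*im['range_z'].ravel()[:,None]).reshape(h,w,3)
def save(im,f): cv2.imwrite('pics/'+f,im[...,::-1])
E
python3 - <<'E'
from h import *
for n in('scene','top'):
    im=grab(n); save(im['pixels'],n+'0.png'); print(n,-im['R'].T@im['t'],im['mtx'][0,0],im['k1'])
print(arm.observe())
E
```

```text
pics
scene [1.18811046 0.42050407 1.07678707] 548.411544795661 -0.04595999471011885
top [ 3.51888810e-01 -3.10228934e-04  1.09343374e+00] 464.94956365395285 -0.0985470893670834
{'clock': 0.1, 'joints': array([ 1.02739362,  0.43511168,  0.02497385,  1.57399109, -0.0116031 ,
        1.13400042, -0.07516411]), 'dq': array([ 0.00066112, -0.00273573, -0.00107223, -0.00151046, -0.00038857,
       -0.00103149, -0.00067835]), 'joint_efforts': array([ 2.61939669e-03, -6.69118524e+01,  9.87816900e-01, -3.15143144e+01,
       -6.05437928e-02,  3.75010504e-02,  7.03412411e-06]), 'position': array([ 0.2664273 , -0.56487051,  0.22605512]), 'ee_rot': array([-3.06437385e+00, -6.86327941e-01,  6.52745545e-04]), 'force': array([-0.17106874, -0.17130348, -0.0611909 ]), 'ft_torque': array([ 0.00431871, -0.05218065,  0.01520696]), 'gripper_force': 0.0, 'width': 1.0025849982632853}
```

View pics/top0.png

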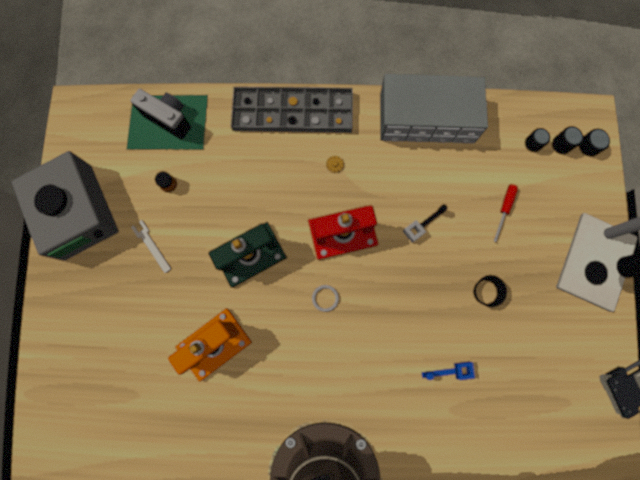

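View pics/scene0.png

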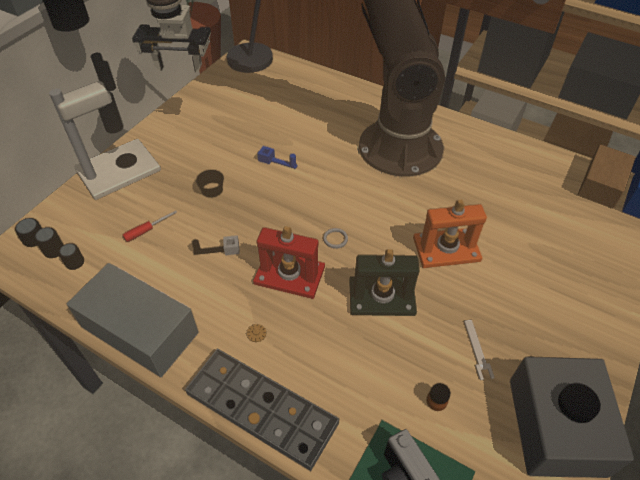

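Presses in the top view: green (247,253), red (343,232), orange (210,345). The dark green one is meant. Levers: steel and black (425,223), blue (450,370). The steel and black one is meant, because blue is excluded. I'll confirm both in one enlarged crop and measure them.

Run:
```python
from h import *
t=load('top'); s=load('scene')
def crop(im,u,v,r,k): return cv2.resize(im['pixels'][v-r:v+r,u-r:u+r],(k,k),interpolation=cv2.INTER_CUBIC)
c=np.vstack([np.hstack([crop(t,425,222,30,300),crop(t,245,248,30,300)]),np.hstack([crop(s,215,245,30,300),crop(s,388,265,30,300)])])
save(c,'crop1.png')
P=pts(t)
for nm,(u,v) in dict(lever=(425,223),press=(245,248)).items():
    Q=P[v-40:v+40,u-40:u+40]; z=Q[...,2]
    print(nm,np.round(np.percentile(z,[1,5,50,90,95,99,100]),3))
    for lo,hi in ((.02,.036),(.036,.06),(.125,.142),(.145,.16),(.16,.19)):
        m=(z>lo)&(z<hi)
        if m.sum()>3: print(lo,hi,m.sum(),Q[m].mean(0).round(4), 'uv',(np.argwhere(m).mean(0)[::-1]+[u-40,v-40]).round(1))
PS=pts(s)
Q=PS[250:262,380:398]; print(np.round(Q[...,2],3))
```

```text
lever [-4.000e-03 -3.000e-03  1.000e-03  4.000e-03  1.400e-02  4.200e-02
  1.093e+00]
0.02 0.036 215 [ 0.5669 -0.203   0.0298] uv [415.6 229. ]
0.036 0.06 54 [ 0.6151 -0.265   0.0434] uv [442.9 208.1]
press [-0.004 -0.002  0.003  0.139  0.141  0.175  1.093]
0.02 0.036 342 [0.4849 0.1694 0.0242] uv [255.2 260.8]
0.036 0.06 112 [0.4902 0.1779 0.0446] uv [250.2 257.3]
0.125 0.142 1139 [0.5009 0.1851 0.1372] uv [239.9 246.2]
0.145 0.16 92 [0.4989 0.184  0.1501] uv [239.2 246.2]
0.16 0.19 75 [0.5017 0.1845 0.1727] uv [237. 243.]
[[ 0.001  0.004  0.001  0.001  0.003  0.     0.173  0.178  0.174  0.179
   0.18   0.176  0.176 -0.001  0.002 -0.002  0.001 -0.   ]
 [ 0.002  0.003 -0.     0.002 -0.001  0.167  0.175  0.178  0.173  0.176
   0.178  0.177  0.176  0.002 -0.    -0.002  0.003  0.   ]
 [ 0.004  0.001 -0.002  0.002  0.002  0.165  0.175  0.176  0.177  0.178
   0.176  0.174  0.176 -0.     0.001 -0.002  0.002 -0.005]
 [ 0.002  0.004 -0.001 -0.     0.003  0.166  0.172  0.174  0.177  0.176
   0.176  0.177  0.178  0.001 -0.    -0.001 -0.001 -0.001]
 [ 0.     0.002  0.001  0.001  0.15   0.166  0
[... 301 characters left out ...]
72  0.166  0.151  0.144  0.139  0.14   0.142]
 [ 0.144  0.145  0.151  0.151  0.155  0.163  0.163  0.166  0.165  0.164
   0.164  0.167  0.164  0.154  0.151  0.146  0.141  0.138]
 [ 0.145  0.145  0.152  0.15   0.152  0.163  0.161  0.159  0.162  0.161
   0.161  0.164  0.165  0.15   0.15   0.146  0.137  0.139]
 [ 0.147  0.146  0.151  0.152  0.15   0.158  0.156  0.157  0.155  0.16
   0.161  0.156  0.161  0.146  0.152  0.145  0.142  0.139]
 [ 0.144  0.146  0.153  0.152  0.149  0.154  0.157  0.154  0.158  0.154
   0.155  0.155  0.155  0.153  0.149  0.145  0.146  0.14 ]
 [ 0.147  0.145  0.149  0.15   0.151  0.15   0.151  0.151  0.152  0.153
   0.151  0.15   0.152  0.152  0.152  0.146  0.145  0.138]]
```

View pics/crop1.png

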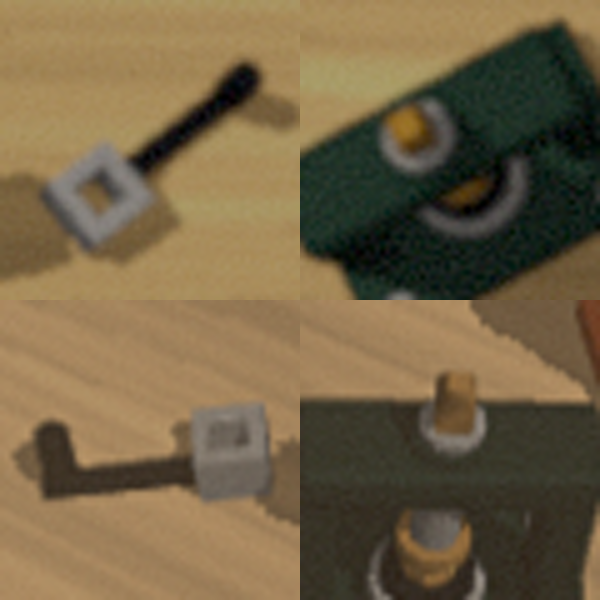

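The crop confirms it. Top-left and bottom-left show the steel square hub with the black arm and grip. Top-right and bottom-right show the green press with its brass shaft on the steel collar. Next I'll measure hub and shaft precisely.

Run:
```python
from h import *
from scipy.spatial.transform import Rotation as Ro
t=load('top'); s=load('scene')
def region(im,u,v,r,lo,hi,extra=None):
    P=pts(im); m=np.zeros(P.shape[:2],bool); m[v-r:v+r,u-r:u+r]=1
    m&=(P[...,2]>lo)&(P[...,2]<hi)
    if extra is not None: m&=extra
    return m,P
for nm,im,c,cs in(('top',t,(415,229),(239,244)),('scene',s,(231,243),(388,258))):
    hsv=cv2.cvtColor(im['pixels'],cv2.COLOR_RGB2HSV).astype(int)
    # hub top
    m,P=region(im,*c,20,.025,.036); uv=np.argwhere(m)[:,::-1]
    w=onz(im,uv,.03)[:,:2]; 
    r=cv2.minAreaRect((w*1000).astype(np.float32)); print(nm,'hub n',m.sum(),'rect',np.round(r[0],1),np.round(r[1],1),round(r[2],1),'mean',w.mean(0).round(4))
    # grip top
    g=(448,208) if nm=='top' else (196,243)
    m,P=region(im,*g,14,.041,.05); uv=np.argwhere(m)[:,::-1]; w=onz(im,uv,.045)[:,:2]; print(' grip',m.sum(),w.mean(0).round(4),np.ptp(w,axis=0).round(3))
    # shaft
    br=(hsv[...,0]>10)&(hsv[...,0]<30)&(hsv[...,1]>90)
    m,P=region(im,*cs,16,.16,.19); uv=np.argwhere(m)[:,::-1]
    print(' shaft n',m.sum(),'depth mean',P[m].mean(0).round(4),'rgb',im['pixels'][m].mean(0).round())
    m2=m&(P[...,2]>.172); w=onz(im,np.argwhere(m2)[:,::-1],.176)[:,:2]
    r=cv2.minAreaRect((w*1000).astype(np.float32)); print(' tip',m2.sum(),w.mean(0).round(4),r)
    # collar
    m,P=region(im,*cs,18,.146,.155); w=onz(im,np.argwhere(m)[:,::-1],.15)[:,:2].astype(np.float32)
    print(' collar circ',cv2.minEnclosingCircle(w),m.sum())
    # beam
    m,P=region(im,*cs,60,.130,.1425); r=cv2.minAreaRect((onz(im,np.argwhere(m)[:,::-1],.138)[:,:2]*1000).astype(np.float32)); print(' beam',r)
up=lambda im,u,v,r,k:cv2.resize(im['pixels'][v-r:v+r,u-r:u+r],(k,k),interpolation=cv2.INTER_LANCZOS4)
save(np.hstack([up(t,238,244,10,400),up(s,388,258,12,400)]),'shaft.png')
A=Ro.from_rotvec(arm.observe()['ee_rot']).as_matrix(); print(A.round(3))
```

```text
top hub n 195 rect [ 565.3 -200.6] [36. 38.] 37.9 mean [ 0.5654 -0.2006]
 grip 45 [ 0.6156 -0.2651] [0.017 0.017]
 shaft n 75 depth mean [0.5017 0.1845 0.1727] rgb [109.  82.  39.]
 tip 52 [0.5022 0.185 ] ((501.5989685058594, 185.01780700683594), (14.766236305236816, 14.37065601348877), 28.296262741088867)
 collar circ ((0.5019644498825073, 0.18642733991146088), 0.016825025901198387) 75
 beam ((501.59710693359375, 185.55685424804688), (46.9519157409668, 132.5972442626953), 30.630287170410156)
scene hub n 161 rect [ 566.5 -196.6] [42.9 36.2] 39.7 mean [ 0.5658 -0.1971]
 grip 36 [ 0.6198 -0.2627] [0.017 0.017]
 shaft n 78 depth mean [0.5061 0.1904 0.1711] rgb [112.  84.  52.]
 tip 42 [0.5045 0.1899] ((505.1900329589844, 190.33045959472656), (16.60804557800293, 12.528828620910645), 26.264875411987305)
 collar circ ((0.5060141682624817, 0.1912660002708435), 0.017684699967503548) 88
 beam ((432.65325927734375, 219.36233520507812), (114.75900268554688, 285.6704406738281), 69.07115936279297)
[[ 0.904  0.427 -0.001]
 [ 0.427 -0.904  0.001]
 [-0.    -0.001 -1.   ]]
```

View pics/shaft.png

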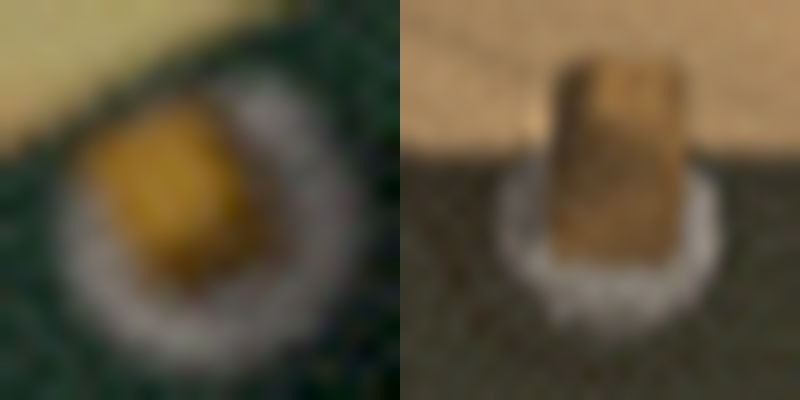

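The left crop (top view) shows the brass tip's edges nearly parallel to the beam, about 28° against 30.6°. The right crop (scene view) shows its front face square on. Before descending I'll check gripper-body clearance to the red press and compare the shaft position across the two views.

Run:
```python
from h import *
t=load('top'); s=load('scene')
for nm,im,b in(('top',t,(300,195,385,270)),('scene',s,(245,220,330,300))):
    P=pts(im); hsv=cv2.cvtColor(im['pixels'],cv2.COLOR_RGB2HSV).astype(int)
    m=np.zeros(P.shape[:2],bool); m[b[1]:b[3],b[0]:b[2]]=1; m&=(P[...,2]>.06)&(P[...,2]<.19)
    q=P[m][:,:2]-[.5655,-.2]; a=np.radians(38); e=np.c_[np.cos(a),np.sin(a)],np.c_[-np.sin(a),np.cos(a)]
    al,ac=q@e[0].T[:,0],q@e[1].T[:,0]; k=(np.abs(ac)<.055)
    print(nm,m.sum(),'min along within body strip',al[k].min() if k.any() else None,'min across',ac.min(), 'miny',P[m][:,1].min(),'dist',np.hypot(*q.T).min())
# triangulate shaft tip / collar centre / hub centre between views
def tri(uv1,uv2):
    o1,d1=rays(t,uv1);o2,d2=rays(s,uv2);d1=d1[0];d2=d2[0]
    k=np.linalg.lstsq(np.c_[d1,-d2],o2-o1,rcond=None)[0]; a=o1+k[0]*d1;b=o2+k[1]*d2; return ((a+b)/2).round(4),np.linalg.norm(a-b).round(4)
def cen(im,u,v,r,lo,hi):
    P=pts(im);m=np.zeros(P.shape[:2],bool);m[v-r:v+r,u-r:u+r]=1;m&=(P[...,2]>lo)&(P[...,2]<hi);(c,_)=cv2.minEnclosingCircle(np.argwhere(m)[:,::-1].astype(np.float32));return c
a,b=cen(t,239,244,16,.146,.155),cen(s,388,258,16,.146,.155);print('collar',a,b,tri(a,b))
a,b=cen(t,239,244,16,.173,.19),cen(s,388,258,16,.173,.19);print('tip',a,b,tri(a,b))
a,b=cen(t,415,229,16,.027,.036),cen(s,231,243,16,.027,.036);print('hub',a,b,tri(a,b))
for n,im,c in(('top',t,(239,246)),('scene',s,(386,268))):
    P=pts(im);v,u=c[1],c[0];m=np.zeros(P.shape[:2],bool);m[v-35:v+35,u-45:u+45]=1;m&=(P[...,2]>.132)&(P[...,2]<.143)
    print(n,cv2.minAreaRect((onz(im,np.argwhere(m)[:,::-1],.138)[:,:2]*1000).astype(np.float32)))
```

```text
top 1462 min along within body strip None min across 0.06751751270419852 miny -0.10019072401806894 dist 0.09991129783939687
scene 1779 min along within body strip None min across 0.06944572660312825 miny -0.09615109402693128 dist 0.10385834449753566
collar (237.9859161376953, 244.84507751464844) (388.0, 260.0) (array([0.5021, 0.1889, 0.1439]), np.float64(0.0022))
tip (236.5, 242.0) (389.0, 252.0) (array([0.5031, 0.1876, 0.1718]), np.float64(0.0039))
hub (414.5, 229.5) (230.39285278320312, 241.0) (array([ 0.5648, -0.1989,  0.0305]), np.float64(0.0029))
top ((502.01251220703125, 185.86488342285156), (46.13215255737305, 132.44088745117188), 30.7474422454834)
scene ((507.00543212890625, 191.33343505859375), (50.745601654052734, 133.36277770996094), 29.90129852294922)
```

```bash
cat >> h.py <<'E'
from scipy.spatial.transform import Rotation as Ro
def state(): 
    o=arm.observe(); R=Ro.from_rotvec(o['ee_rot']).as_matrix()
    print('t',o['clock'],'p',o['position'].round(4),'yawY',np.degrees(np.arctan2(R[1,1],R[0,1])).round(2),'tilt',R[:2,2].round(4),'F',o['force'].round(1),'M',o['ft_torque'].round(2),'w',round(o['width'],3),'g',round(o['gripper_force'],1),'j',o['joints'].round(2)); return o,R
def plan(target,yaw,n,turn=0):
    """even steps in world to target, tool y to yaw(deg), tool down; prints rows of tool shares"""
    o,R=state(); p=o['position']; y0=np.degrees(np.arctan2(R[1,1],R[0,1])); dy=(yaw-y0+180)%360-180+turn
    T=lambda y:np.array([[-np.sin(y),np.cos(y),0],[np.cos(y),np.sin(y),0],[0,0,-1]]).T  # cols x,y,z placeholder
    for i in range(n):
        a=np.radians(y0+dy*i/n); Y=np.array([np.cos(a),np.sin(a),0]); Z=np.array([0,0,-1.]); X=np.cross(Y,Z)
        d=(np.asarray(target)-p)/n/.025
        print([round(float(v),2) for v in (d@X,d@Y,d@Z)],'turn',round(-np.radians(dy)/n/.1,3))
E
sed -i '/placeholder/d' h.py
python3 -c "
from h import *
plan([.5652,-.199,.085],37.9,20)"
```

```text
t 0.1 p [ 0.2664 -0.5649  0.2261] yawY -64.75 tilt [-0.0007  0.0012] F [-0.2 -0.2 -0.1] M [ 0.   -0.05  0.02] w 1.003 g 0.0 j [ 1.03  0.44  0.02  1.57 -0.01  1.13 -0.08]
[0.85, -0.41, 0.28] turn -0.896
[0.89, -0.33, 0.28] turn -0.896
[0.91, -0.25, 0.28] turn -0.896
[0.93, -0.17, 0.28] turn -0.896
[0.94, -0.08, 0.28] turn -0.896
[0.94, 0.0, 0.28] turn -0.896
[0.94, 0.09, 0.28] turn -0.896
[0.93, 0.17, 0.28] turn -0.896
[0.91, 0.25, 0.28] turn -0.896
[0.88, 0.33, 0.28] turn -0.896
[0.85, 0.41, 0.28] turn -0.896
[0.81, 0.49, 0.28] turn -0.896
[0.76, 0.56, 0.28] turn -0.896
[0.71, 0.62, 0.28] turn -0.896
[0.65, 0.68, 0.28] turn -0.896
[0.59, 0.74, 0.28] turn -0.896
[0.52, 0.79, 0.28] turn -0.896
[0.45, 0.83, 0.28] turn -0.896
[0.37, 0.87, 0.28] turn -0.896
[0.29, 0.9, 0.28] turn -0.896
```

>>> carry_out(
  commands=[
    [1,0.85,-0.41,0.28,0,0,-0.9],
    [1,0.89,-0.33,0.28,0,0,-0.9],
    [1,0.91,-0.25,0.28,0,0,-0.9],
    [1,0.93,-0.17,0.28,0,0,-0.9],
    [1,0.94,-0.08,0.28,0,0,-0.9],
    [1,0.94,0,0.28,0,0,-0.9],
    [1,0.94,0.09,0.28,0,0,-0.9],
    [1,0.93,0.17,0.28,0,0,-0.9],
  ],
  squeeze=40,
)

```text
clock: 0.9
position: [0.386, -0.4177, 0.1702]
ee_rot: [-2.624, -1.727, 0.0]
force: [0.7, 0.6, -0.1]
width: 1.0
gripper_force: 0.0
```

>>> carry_out(
  commands=[
    [1,0.91,0.25,0.28,0,0,-0.9],
    [1,0.88,0.33,0.28,0,0,-0.9],
    [1,0.85,0.41,0.28,0,0,-0.9],
    [1,0.81,0.49,0.28,0,0,-0.9],
    [1,0.76,0.56,0.28,0,0,-0.9],
    [1,0.71,0.62,0.28,0,0,-0.9],
    [1,0.65,0.68,0.28,0,0,-0.9],
    [1,0.59,0.74,0.28,0,0,-0.9],
  ],
)

```text
clock: 1.7
position: [0.5046, -0.2711, 0.1142]
ee_rot: [-1.847, -2.541, 0.0]
force: [0.6, -0.4, 0.5]
width: 1.001
gripper_force: 0.0
```

>>> carry_out(
  commands=[
    [1,0.52,0.79,0.28,0,0,-0.9],
    [1,0.45,0.83,0.28,0,0,-0.9],
    [1,0.37,0.87,0.28,0,0,-0.9],
    [1,0.29,0.9,0.28,0,0,-0.9],
    [1,0,0,0,0,0,0],
    [1,0,0,0,0,0,0],
    [1,0,0,0,0,0,0],
  ],
)

```text
clock: 2.4
position: [0.563, -0.1994, 0.0866]
ee_rot: [-1.371, -2.826, 0.001]
force: [-0.9, -0.4, -0.7]
width: 1.002
gripper_force: 0.0
```

```bash
python3 -c "
from h import *
plan([.5652,-.199,.003],37.9,4)"
```

```text
t 2.4 p [ 0.563  -0.1994  0.0866] yawY 38.26 tilt [-0.0008 -0.0007] F [-0.9 -0.4 -0.7] M [ 0.05 -0.09  0.01] w 1.002 g 0.0 j [ 0.57  0.58 -0.46  1.76  0.33  0.87  0.63]
[-0.01, 0.02, 0.84] turn 0.016
[-0.01, 0.02, 0.84] turn 0.016
[-0.01, 0.02, 0.84] turn 0.016
[-0.01, 0.02, 0.84] turn 0.016
```

>>> carry_out(
  commands=[
    [1,0,0.02,0.84,0,0,0.02],
    [1,0,0.02,0.84,0,0,0.02],
    [1,0,0.02,0.84,0,0,0],
    [1,0,0.02,0.7,0,0,0],
    [1,0,0,0,0,0,0],
    [0,0,0,0,0,0,0],
    [0,0,0,0,0,0,0],
    [0,0,0,0,0,0,0],
  ],
)

```text
clock: 3.2
position: [0.5659, -0.1975, 0.0074]
ee_rot: [1.373, 2.824, 0.0]
force: [0.4, 0.3, 0.5]
width: 0.79
gripper_force: 0.0
```

>>> carry_out(
  commands=[
    [0,0,0,0,0,0,0],
    [0,0,0,0,0,0,0],
    [0,0,0,0,0,0,0],
    [0,0,0,0,0,0,0],
  ],
)

```text
clock: 3.6
position: [0.5653, -0.1971, 0.0063]
ee_rot: [1.373, 2.825, -0.0]
force: [-0.0, -0.2, -0.4]
width: 0.442
gripper_force: 0.0
```

```bash
python3 -c "
from h import *
state()"
```

```text
t 3.6 p [ 0.5653 -0.1971  0.0063] yawY 38.16 tilt [ 0.0001 -0.0001] F [-0.  -0.2 -0.4] M [ 0.03 -0.2  -0.02] w 0.442 g 0.0 j [ 0.53  0.69 -0.41  1.82  0.39  0.72  0.56]
```

>>> carry_out(
  commands=[
    [0,0,-0.04,0.1,0,0,0],
    [0,0,0,0,0,0,0],
    [0,0,0,0,0,0,0],
    [0,0,0,0,0,0,0],
  ],
)

```text
clock: 4.0
position: [0.5649, -0.1975, 0.0052]
ee_rot: [1.373, 2.824, 0.0]
force: [-4.0, 0.5, 17.3]
width: 0.384
gripper_force: 40.0
```

```bash
python3 -c "
from h import *
o,R=state(); 
v=np.array([.5652,-.199,0])-o['position']; print('hub in tool',(R.T@v).round(4))"
```

```text
t 4.0 p [ 0.5649 -0.1975  0.0052] yawY 38.15 tilt [ 0.0011 -0.0005] F [-4.   0.5 17.3] M [ 0.38  0.93 -0.12] w 0.384 g 40.0 j [ 0.53  0.69 -0.41  1.82  0.4   0.72  0.56]
hub in tool [-0.0013 -0.0007  0.0052]
```

>>> carry_out(
  commands=[
    [0,0,0,-0.3,0,0,0],
    [0,0,0,-1,0,0,0],
    [0,0,0,-1,0,0,0],
    [0,0,0,-1,0,0,0],
    [0,0,0,-1,0,0,0],
    [0,0,0,-1,0,0,0],
    [0,0,0,-1,0,0,0],
    [0,0,0,-1,0,0,0],
  ],
)

```text
clock: 4.8
position: [0.5638, -0.1976, 0.1868]
ee_rot: [-1.373, -2.824, 0.0]
force: [0.2, 0.0, -3.2]
width: 0.39
gripper_force: 40.0
```

>>> carry_out(
  commands=[
    [0,0,0,-1,0,0,0],
    [0,0,0,-0.5,0,0,0],
    [0,0,0,0,0,0,0],
    [0,0,0,0,0,0,0],
  ],
)

```text
clock: 5.2
position: [0.5638, -0.1977, 0.2226]
ee_rot: [-1.373, -2.824, 0.001]
force: [0.2, -0.6, -2.5]
width: 0.39
gripper_force: 40.0
```

Run:
```python
from h import *
o,R=state()
P=[]
t=grab('top')
a=np.radians(38); hub=np.array([o['position'][0],o['position'][1],o['position'][2]-.005])
arm_d=np.array([np.sin(a),-np.cos(a)])
P=pts(t); g=hub[:2]+.085*arm_d; 
m=(np.hypot(P[...,0]-g[0],P[...,1]-g[1])<.05)&(P[...,2]>hub[2]+.0)&(P[...,2]<hub[2]+.06)
print('grip expect',g.round(4),hub[2]+.045,'n',m.sum(), 'seen',P[m].mean(0).round(4) if m.any() else 0, np.percentile(P[m][:,2],[5,50,95]).round(4) if m.any() else 0)
mt=m&(P[...,2]>hub[2]+.036); print(mt.sum(),P[mt].mean(0))
plan([.503,.1875,.225],28,16)
```

```text
t 5.2 p [ 0.5638 -0.1977  0.2226] yawY 38.15 tilt [-0.0014  0.0002] F [ 0.2 -0.6 -2.5] M [ 0.07 -0.15  0.04] w 0.39 g 40.0 j [ 0.6   0.45 -0.51  1.61  0.23  1.14  0.7 ]
grip expect [ 0.6161 -0.2647] 0.2625531654438969 n 0 seen 0 0
0 [nan nan nan]
t 5.25 p [ 0.5635 -0.1977  0.2221] yawY 38.15 tilt [-0.0023  0.0005] F [ 0.  -0.  -3.9] M [ 0.04 -0.12 -0.01] w 0.389 g 40.0 j [ 0.6   0.45 -0.51  1.61  0.23  1.14  0.7 ]
[0.85, 0.48, -0.01] turn 0.111
[0.86, 0.47, -0.01] turn 0.111
[0.86, 0.46, -0.01] turn 0.111
[0.87, 0.45, -0.01] turn 0.111
[0.87, 0.44, -0.01] turn 0.111
[0.88, 0.43, -0.01] turn 0.111
[0.88, 0.42, -0.01] turn 0.111
[0.89, 0.41, -0.01] turn 0.111
[0.89, 0.4, -0.01] turn 0.111
[0.89, 0.39, -0.01] turn 0.111
[0.9, 0.38, -0.01] turn 0.111
[0.9, 0.37, -0.01] turn 0.111
[0.91, 0.36, -0.01] turn 0.111
[0.91, 0.35, -0.01] turn 0.111
[0.91, 0.34, -0.01] turn 0.111
[0.92, 0.33, -0.01] turn 0.111<stdin>:10: RuntimeWarning: Mean of empty slice.
  ret = um.true_divide(
```

>>> carry_out(
  commands=[
    [0,0.85,0.48,0,0,0,0.11],
    [0,0.86,0.47,0,0,0,0.11],
    [0,0.86,0.46,0,0,0,0.11],
    [0,0.87,0.45,0,0,0,0.11],
    [0,0.87,0.44,0,0,0,0.11],
    [0,0.88,0.43,0,0,0,0.11],
    [0,0.88,0.42,0,0,0,0.11],
    [0,0.89,0.41,0,0,0,0.11],
  ],
)

```text
clock: 6.05
position: [0.5333, -0.0037, 0.2222]
ee_rot: [-1.496, -2.76, 0.002]
force: [-0.4, -0.5, -3.1]
width: 0.391
gripper_force: 40.0
```

>>> carry_out(
  commands=[
    [0,0.89,0.4,0,0,0,0.11],
    [0,0.89,0.39,0,0,0,0.11],
    [0,0.9,0.38,0,0,0,0.11],
    [0,0.9,0.37,0,0,0,0.11],
    [0,0.91,0.36,0,0,0,0.11],
    [0,0.91,0.35,0,0,0,0.11],
    [0,0.91,0.34,0,0,0,0.11],
    [0,0.92,0.33,0,0,0,0.11],
  ],
)

```text
clock: 6.85
position: [0.5032, 0.1886, 0.2222]
ee_rot: [-1.616, -2.692, 0.003]
force: [0.6, -0.6, -2.5]
width: 0.386
gripper_force: 40.0
```

>>> carry_out(
  commands=[
    [0,0,0,0,0,0,0],
    [0,0,0,0,0,0,0],
    [0,0,0,0,0,0,0],
  ],
)

```text
clock: 7.15
position: [0.504, 0.1868, 0.2228]
ee_rot: [-1.617, -2.693, 0.003]
force: [0.2, 0.3, -3.4]
width: 0.389
gripper_force: 40.0
```

Run:
```python
from h import *
plan([.5024,.1886,.182],28,2)
s=grab('scene'); o=arm.observe()
c=s['R']@o['position']+s['t']; print(c[:2]/c[2]*548+[s['mtx'][0,2],s['mtx'][1,2]])
u,v=388,245
save(cv2.resize(s['pixels'][v-60:v+60,u-80:u+80],(800,600),interpolation=cv2.INTER_CUBIC),'held.png')
```

```text
t 7.15 p [0.504  0.1868 0.2228] yawY 28.02 tilt [-0.0014 -0.0012] F [ 0.2  0.3 -3.4] M [-0.03 -0.14 -0.02] w 0.389 g 40.0 j [ 0.    0.37 -0.6   1.75  0.23  1.1  -0.19]
[0.05, -0.01, 0.82] turn 0.002
[0.05, -0.01, 0.82] turn 0.002
[390.07372077 236.61981558]
```

View pics/held.png

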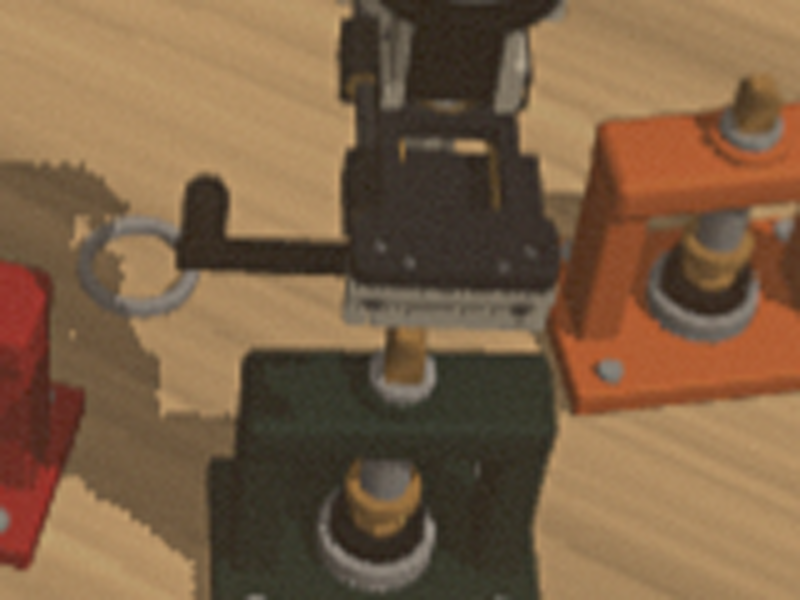

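The picture shows the lever held level, with its grip at crop (205,180) and the shaft directly under the gripper at crop (405,355). I'll check the alignment in this same camera using the grip.

Run:
```python
from h import *
s=load('scene'); o,R=state(); P=pts(s)
m=np.zeros(P.shape[:2],bool); m[212:242,338:358]=1; z=o['position'][2]-.005
m&=(P[...,2]>z+.034)&(P[...,2]<z+.055); w=P[m]; print(m.sum(),w.mean(0).round(4))
W=onz(s,np.argwhere(m)[:,::-1],z+.045)[:,:2]; r=cv2.minEnclosingCircle(W.astype(np.float32)); print(r, W.mean(0))
for g in (w.mean(0)[:2],W.mean(0)):
    a=np.radians(28.02-90); print('hub scene',(g-.085*np.array([np.cos(a),np.sin(a)])).round(4),'rel tcp tool',(R.T@np.r_[g-o['position'][:2],0]).round(4))
# previous scene shaft by the same measure
```

```text
t 7.2 p [0.5042 0.1868 0.223 ] yawY 27.99 tilt [-0.001 -0.001] F [ 0.6 -0.4 -2.7] M [ 0.01 -0.17  0.01] w 0.389 g 40.0 j [ 0.    0.37 -0.6   1.75  0.23  1.1  -0.19]
71 [0.5472 0.1131 0.2608]
((0.5495020151138306, 0.11259110271930695), 0.013320925645530224) [0.54896448 0.11391965]
hub scene [0.5073 0.1881] rel tcp tool [-0.0853  0.0034  0.    ]
hub scene [0.509 0.189] rel tcp tool [-0.0854  0.0054  0.    ]
```

>>> carry_out(
  commands=[
    [0,0.08,-0.03,0.8,0,0,0],
    [0,0.0,0,0.8,0,0,0],
    [0,0,0,0,0,0,0],
    [0,0,0,0.12,0,0,0],
    [0,0,0,0.12,0,0,0],
    [0,0,0,0,0,0,0],
  ],
)

```text
clock: 7.8
position: [0.5028, 0.1894, 0.1781]
ee_rot: [1.617, 2.693, 0.001]
force: [0.6, -0.6, -3.8]
width: 0.392
gripper_force: 40.0
```

Run:
```python
from h import *
plan([.5023,.1882,.16],28,2)
```

```text
t 7.8 p [0.5028 0.1894 0.1781] yawY 28.05 tilt [0.0006 0.0001] F [ 0.6 -0.6 -3.8] M [ 0.05 -0.13  0.01] w 0.392 g 40.0 j [-0.02  0.41 -0.59  1.81  0.27  1.   -0.23]
[-0.02, -0.02, 0.36] turn 0.004
[-0.02, -0.02, 0.36] turn 0.004
```

>>> carry_out(
  commands=[
    [0,-0.03,-0.03,0.1,0,0,0],
    [0,0,0,0.1,0,0,0],
    [0,0,0,0,0,0,0],
  ],
)

```text
clock: 8.1
position: [0.5021, 0.1887, 0.1726]
ee_rot: [-1.616, -2.694, -0.0]
force: [-0.0, 0.5, -4.0]
width: 0.394
gripper_force: 40.0
```

```bash
python3 -c "
from h import *
state()"
```

```text
t 8.1 p [0.5021 0.1887 0.1726] yawY 28.08 tilt [-0.0001  0.0003] F [-0.   0.5 -4. ] M [ 0.33 -0.02 -0.  ] w 0.394 g 40.0 j [-0.02  0.41 -0.59  1.82  0.27  0.99 -0.23]
```

>>> carry_out(
  commands=[
    [0,0,0,0.1,0,0,0],
    [0,0,0,0.1,0,0,0],
    [0,0,0,0,0,0,0],
  ],
)

```text
clock: 8.4
position: [0.502, 0.1887, 0.1674]
ee_rot: [-1.616, -2.694, 0.0]
force: [-0.3, 2.0, -4.4]
width: 0.388
gripper_force: 40.0
```

```bash
python3 -c "
from h import *
state()"
```

```text
t 8.4 p [0.502  0.1887 0.1674] yawY 28.09 tilt [-0.0004  0.0001] F [-0.3  2.  -4.4] M [ 0.55 -0.    0.02] w 0.388 g 40.0 j [-0.02  0.42 -0.59  1.83  0.28  0.98 -0.23]
```

>>> carry_out(
  commands=[
    [0,0.03,0,0.1,0,0,0],
    [0,0,0,0.1,0,0,0],
    [0,0,0,0.1,0,0,0],
    [0,0,0,0,0,0,0],
  ],
)

```text
clock: 8.8
position: [0.5018, 0.1888, 0.1598]
ee_rot: [-1.617, -2.694, 0.001]
force: [-0.6, -0.5, -3.3]
width: 0.388
gripper_force: 40.0
```

```bash
python3 -c "
from h import *
state()"
```

```text
t 8.8 p [0.5018 0.1888 0.1598] yawY 28.06 tilt [-0.0005 -0.0005] F [-0.6 -0.5 -3.3] M [ 0.06 -0.11 -0.01] w 0.388 g 40.0 j [-0.02  0.43 -0.58  1.84  0.28  0.96 -0.24]
```

Underside at about 0.155 with no side load. I'll go down to the collar.

>>> carry_out(
  commands=[
    [0,0,0,0.1,0,0,0],
    [0,0,0,0.08,0,0,0],
    [0,0,0,0.05,0,0,0],
    [0,0,0,0,0,0,0],
  ],
)

```text
clock: 9.2
position: [0.5019, 0.1891, 0.1552]
ee_rot: [1.616, 2.693, -0.0]
force: [-3.5, -2.0, 5.9]
width: 0.392
gripper_force: 40.0
```

```bash
python3 -c "
from h import *
state()"
```

```text
t 9.2 p [0.5019 0.1891 0.1552] yawY 28.07 tilt [ 0.0004 -0.0005] F [-3.5 -2.   5.9] M [-0.47  0.66  0.07] w 0.392 g 40.0 j [-0.03  0.43 -0.58  1.84  0.29  0.95 -0.25]
```

>>> carry_out(
  commands=[
    [0,0,0,0.04,0,0,0],
    [0,0,0,0,0,0,0.5],
    [0,0,0,0,0,0,0.8],
    [0,0,0,0,0,0,0.8],
    [0,0,0,0,0,0,0.8],
    [0,0,0,0,0,0,0.8],
    [0,0,0,0,0,0,0.3],
    [0,0,0,0,0,0,0],
  ],
)

```text
clock: 10.0
position: [0.5021, 0.1893, 0.1551]
ee_rot: [2.12, 2.317, 0.001]
force: [-5.2, -2.9, 15.4]
width: 0.389
gripper_force: 40.0
```

```bash
python3 -c "
from h import *
state()"
```

```text
t 10.0 p [0.5021 0.1893 0.1551] yawY 5.08 tilt [ 0.0016 -0.0003] F [-5.2 -2.9 15.4] M [-0.73  1.13 -0.09] w 0.389 g 40.0 j [-0.1   0.41 -0.49  1.85  0.24  0.93 -0.6 ]
```

>>> carry_out(
  commands=[
    [0,0,0,0,0,0,0.6],
    [0,0,0,0,0,0,0.8],
    [0,0,0,0,0,0,0.8],
    [0,0,0,0,0,0,0.8],
    [0,0,0,0,0,0,0.8],
    [0,0,0,0,0,0,0.4],
    [0,0,0,0,0,0,0],
  ],
)

```text
clock: 10.7
position: [0.5024, 0.1895, 0.1551]
ee_rot: [2.557, 1.824, 0.003]
force: [-4.3, -2.0, 13.0]
width: 0.388
gripper_force: 40.0
```

```bash
python3 -c "
from h import *
state()"
```

```text
t 10.7 p [0.5024 0.1895 0.1551] yawY -18.99 tilt [0.002  0.0001] F [-4.3 -2.  13. ] M [-0.6  0.9 -0.1] w 0.388 g 40.0 j [-0.17  0.4  -0.39  1.85  0.19  0.92 -0.97]
```

>>> carry_out(
  commands=[
    [0,0,0,0,0,0,0.6],
    [0,0,0,0,0,0,0.8],
    [0,0,0,0,0,0,0.6],
    [0,0,0,0,0,0,0.4],
    [0,0,0,0,0,0,0],
  ],
)

```text
clock: 11.2
position: [0.5026, 0.1895, 0.1551]
ee_rot: [2.757, 1.505, 0.004]
force: [-3.5, -2.6, 12.5]
width: 0.391
gripper_force: 40.0
```

```bash
python3 -c "
from h import *
state()"
```

```text
t 11.2 p [0.5026 0.1895 0.1551] yawY -32.75 tilt [0.0024 0.0004] F [-3.5 -2.6 12.5] M [-0.5   0.73 -0.07] w 0.391 g 40.0 j [-0.21  0.39 -0.33  1.86  0.16  0.92 -1.19]
```

>>> carry_out(
  commands=[
    [0,0,0,0,0,0,0.5],
    [0,0,0,0,0,0,0.5],
    [0,0,0,0,0,0,0.5],
    [0,0,0,0,0,0,0.3],
    [0,0,0,0,0,0,0],
  ],
)

```text
clock: 11.7
position: [0.5027, 0.1895, 0.1551]
ee_rot: [2.881, 1.251, 0.004]
force: [-3.0, -3.1, 12.7]
width: 0.391
gripper_force: 40.0
```

```bash
python3 -c "
from h import *
state()"
```

```text
t 11.7 p [0.5027 0.1895 0.1551] yawY -43.04 tilt [0.0025 0.0004] F [-3.  -3.1 12.7] M [-0.58  0.62 -0.1 ] w 0.391 g 40.0 j [-0.24  0.39 -0.29  1.86  0.14  0.91 -1.35]
```

>>> carry_out(
  commands=[
    [0,0,0,0,0,0,0.5],
    [0,0,0,0,0,0,0.5],
    [0,0,0,0,0,0,0.4],
    [0,0,0,0,0,0,0],
  ],
)

```text
clock: 12.1
position: [0.503, 0.1895, 0.1551]
ee_rot: [2.962, 1.046, 0.005]
force: [-1.9, -1.8, 11.1]
width: 0.387
gripper_force: 40.0
```

```bash
python3 -c "
from h import *
state()"
```

```text
t 12.1 p [0.503  0.1895 0.1551] yawY -51.08 tilt [0.0029 0.0007] F [-1.9 -1.8 11.1] M [-0.43  0.45 -0.06] w 0.387 g 40.0 j [-0.26  0.38 -0.26  1.86  0.12  0.91 -1.47]
```

>>> carry_out(
  commands=[
    [0,0,0,0,0,0,0.3],
    [0,0,0,0,0,0,0.3],
    [0,0,0,0,0,0,0.3],
    [0,0,0,0,0,0,0],
  ],
)

```text
clock: 12.5
position: [0.5034, 0.1894, 0.1552]
ee_rot: [3.006, 0.913, 0.006]
force: [-0.6, -3.9, 9.3]
width: 0.391
gripper_force: 40.0
```

```bash
python3 -c "
from h import *
state()"
```

```text
t 12.5 p [0.5034 0.1894 0.1552] yawY -56.22 tilt [0.0037 0.0007] F [-0.6 -3.9  9.3] M [-0.48  0.09 -0.  ] w 0.391 g 40.0 j [-0.28  0.38 -0.24  1.86  0.11  0.91 -1.55]
```

>>> carry_out(
  commands=[
    [0,0,0,0,0,0,0.3],
    [0,0,0,0,0,0,0.3],
    [0,0,0,0,0,0,0],
  ],
)

```text
clock: 12.8
position: [0.5034, 0.1892, 0.1552]
ee_rot: [3.031, 0.823, 0.006]
force: [-0.3, -4.0, 9.8]
width: 0.392
gripper_force: 40.0
```

Run:
```python
from h import *
state(); s=grab('scene'); u,v=388,255
save(cv2.resize(s['pixels'][v-60:v+60,u-80:u+80],(800,600),interpolation=cv2.INTER_CUBIC),'swing.png')
```

```text
t 12.8 p [0.5034 0.1892 0.1552] yawY -59.61 tilt [0.0037 0.0002] F [-0.3 -4.   9.8] M [-0.74  0.05  0.54] w 0.392 g 40.0 j [-0.29  0.38 -0.22  1.86  0.11  0.91 -1.6 ]
```

View pics/swing.png

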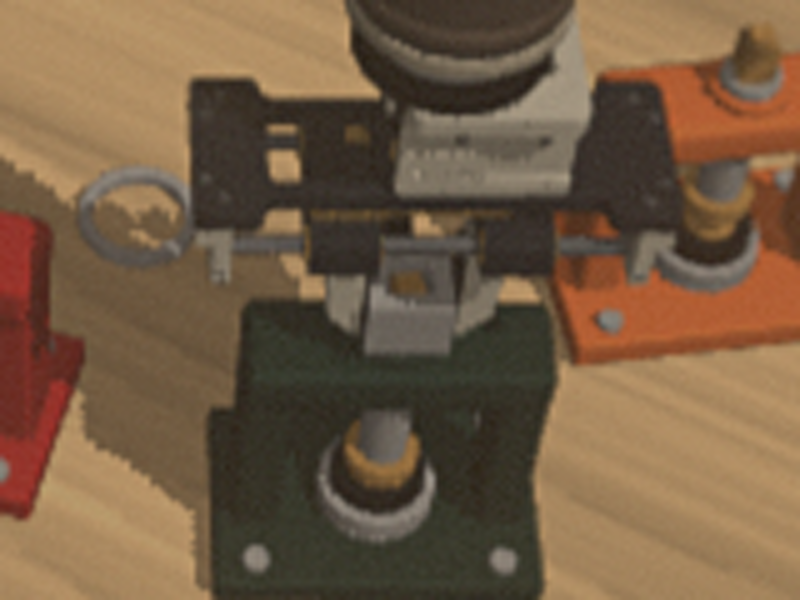

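The picture shows the hub seated on the shaft, with brass visible in the bore at crop (408,285). Mz has risen to +0.54 N m. A little more turn will confirm this is the stop.

>>> carry_out(
  commands=[
    [0,0,0,0,0,0,0.3],
    [0,0,0,0,0,0,0],
    [0,0,0,0,0,0,0],
  ],
)

```text
clock: 13.15
position: [0.5034, 0.1892, 0.1551]
ee_rot: [3.042, 0.78, 0.006]
force: [-0.4, -3.3, 10.7]
width: 0.389
gripper_force: 40.1
```

```bash
python3 -c "
from h import *
state()"
```

```text
t 13.15 p [0.5034 0.1892 0.1551] yawY -61.23 tilt [0.0038 0.0001] F [-0.4 -3.3 10.7] M [-0.77  0.05  0.9 ] w 0.389 g 40.1 j [-0.29  0.38 -0.22  1.86  0.1   0.9  -1.63]
```

The moment keeps rising to 0.9 N m, so this is the stop. I'll unload slightly, open and retreat straight up.

>>> carry_out(
  commands=[
    [0,0,0,0,0,0,-0.3],
    [0,0,0,-0.03,0,0,0],
    [0,0,0,0,0,0,0],
    [0.6,0,0,0,0,0,0],
    [0.8,0,0,0,0,0,0],
    [0.9,0,0,0,0,0,0],
    [0.9,0,0,0,0,0,0],
    [0.9,0,0,0,0,0,0],
  ],
)

```text
clock: 13.95
position: [0.5016, 0.1892, 0.154]
ee_rot: [-3.032, -0.824, 0.001]
force: [0.0, 0.5, -0.2]
width: 0.776
gripper_force: 0.0
```

```bash
python3 -c "
from h import *
state()"
```

```text
t 13.95 p [0.5016 0.1892 0.154 ] yawY -59.59 tilt [-0.0006 -0.0001] F [ 0.   0.5 -0.2] M [-0.03  0.02 -0.02] w 0.776 g 0.0 j [-0.29  0.38 -0.22  1.87  0.1   0.91 -1.6 ]
```

>>> carry_out(
  commands=[
    [0.9,0,0,-0.5,0,0,0],
    [0.9,0,0,-1,0,0,0],
    [0.9,0,0,-1,0,0,0],
    [0.9,0,0,-1,0,0,0],
    [0.9,0,0,-1,0,0,0],
    [0.9,0,0,-1,0,0,0],
    [0.9,0,0,-1,0,0,0],
    [0.9,0,0,0,0,0,0],
  ],
)

```text
clock: 14.75
position: [0.5032, 0.1901, 0.3212]
ee_rot: [-3.03, -0.824, -0.01]
force: [-0.5, 0.4, -0.2]
width: 0.898
gripper_force: 0.0
```

>>> carry_out(
  commands=[
    [0.9,0,1,0,0,0,0],
    [0.9,0,1,0,0,0,0],
    [0.9,0,1,0,0,0,0],
    [0.9,0,1,0,0,0,0],
    [0.9,0,1,0,0,0,0],
    [0.9,0,1,0,0,0,0],
    [0.9,0,1,0,0,0,0],
    [0.9,0,1,0,0,0,0],
  ],
)

```text
clock: 15.55
position: [0.6032, 0.0158, 0.3168]
ee_rot: [-3.031, -0.824, 0.0]
force: [1.1, 0.4, 0.2]
width: 0.9
gripper_force: 0.0
```

Run:
```python
from h import *
state(); t=grab('top'); s=grab('scene')
P=pts(t)
def sel(u0,v0,r,lo,hi):
    m=np.zeros(P.shape[:2],bool); m[v0-r:v0+r,u0-r:u0+r]=1; return m&(P[...,2]>lo)&(P[...,2]<hi)
m=sel(238,244,16,.172,.187); w=onz(t,np.argwhere(m)[:,::-1],.18)[:,:2]
print('hub',m.sum(),P[m].mean(0).round(4),cv2.minAreaRect((w*1000).astype(np.float32)))
m=sel(238,270,45,.189,.205); print('grip',m.sum(),P[m].mean(0).round(4))
a=cv2.resize(t['pixels'][200:300,190:290],(400,400),interpolation=cv2.INTER_CUBIC)
b=cv2.resize(s['pixels'][210:310,340:440],(400,400),interpolation=cv2.INTER_CUBIC)
save(np.hstack([a,b]),'end.png')
```

```text
t 15.55 p [0.6032 0.0158 0.3168] yawY -59.59 tilt [-0.0003  0.    ] F [1.1 0.4 0.2] M [-0.05 -0.02  0.02] w 0.9 g 0.0 j [-0.03  0.35 -0.12  1.48  0.04  1.32 -1.19]
hub 313 [0.5025 0.1861 0.179 ] ((502.33233642578125, 185.1624298095703), (38.22992706298828, 36.84105682373047), 31.728200912475586)
grip 67 [0.4299 0.1431 0.1943]
```

View pics/end.png

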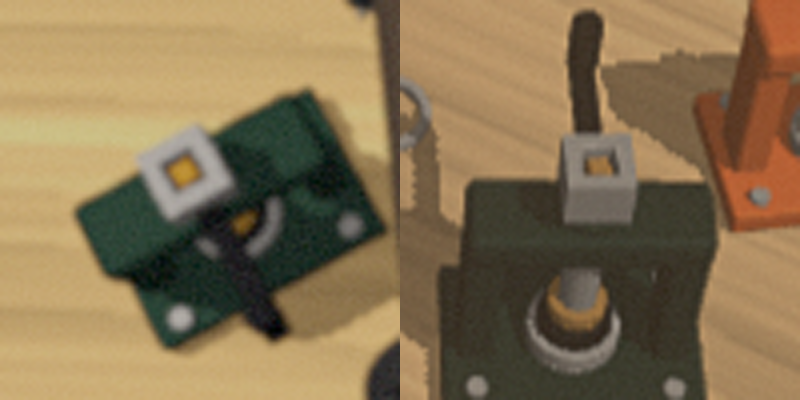

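The hub sits flat and centred: its top is at z 0.179 and it lies within about 1 mm of the collar centre. The lever stands where the hard stop was felt. The gripper is clear.

```bash
python3 -c "
from h import *
print(arm.sign_off())"
```

```text
the job is handed in; nothing more can be done
None
```

The lever is seated on the green press's shaft, swung clockwise until the turning moment rose sharply at the stop, and released; the job is handed in at about 15.7 s of the 48 s, but no verdict was returned.

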